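Unlock the dryer's service box with the square key

TASK

Take the key with the T-bar handle and square shank out of the key stand and push it fully down into the square socket in the lid of the grey service box. Then turn it a quarter turn clockwise, seen from above, to unlock the box, and leave the key standing in the lock. Leave the round-headed key in the stand.

Things in the scene. Friction and masses are not known exactly. Their poses are not given: they have to be found in the camera images.
- square_key: Steel key, upright, shank down, in one of the stand's two holes. Above the tip: shank 16 mm square to 30 mm; collar 40 mm wide, 30 to 36 mm (underside rests on the stand); neck 18 mm thick; T-bar 70 x 14 mm, 52 to 76 mm. Origin: centre of the shank's tip; z up, x along the T-bar, y across it. Shank faces lie along x and y: it fits the socket in four ways. About 0.18 kg.
- round_key: Another steel key, in the stand's other hole: same collar, but a three-sided shank and a round head 40 mm across, from 52 to 76 mm above the tip. Origin: centre of the shank's tip, z up. The wrong key: to be left in the stand.
- key_stand: Fixed bridge of plain sheet metal, 80 (x) x 224 (y) mm at its feet, top plate 55 mm above the table. Two through holes, 23 mm square, 55 mm either side of its middle along y; a key in a hole has its tip 25 mm above the table and may stand turned in it. Origin: centre of the underside, z up.
- service_box: Fixed grey steel box on the table, 150 (x) x 170 (y) x 60 mm high. On its lid a flat steel ring (82 mm across, opening 55 mm, top 64 mm above the table) surrounds the lock, whose upright axis is 25 mm from the box's middle towards +y. Origin: centre of the underside, z up.
- socket (a point): Centre of the square socket's mouth, on the lock's axis, 58 mm above the table, 6 mm below the ring's top. Hole 19 mm square, 34 mm deep, with a 45 degree lead-in, 31 mm wide at the mouth; its sides lie along this frame's x and y, z up; the frame turns with the lock. Key fully in: its collar rests on the mouth's rim, its tip 30 mm below this point.
- lock (a joint): Angle of the lock (rad): 0 locked (the start), growing clockwise seen from above to a stop at 1.57 (open). Light friction (0.06 N m); stays where it is left. The key has about 12 degrees of play either way in the socket, so the lock turns up to 12 degrees less than the key: turn the key about 100 degrees, or to the stop.
Things that resemble listed ones, but are neither listed nor needed, are in the scene too. What is shaped like the square_key but purple is not meant.

How it is judged:
By the outcome, as a careful person would: the job done as asked, in the order asked, and still so for the second after the job is handed in, with the robot touching nothing.
It also fails if it takes over 45 s, if anything falls off the work surface, if the arm or the gripper's body presses on something with over 40 N, if the wrist force passes 120 N, or if a joint passes its speed limit or range.

ROBOT

A 6-joint arm with a two-finger parallel gripper is mounted at the origin on the work surface; the furniture and walls round the work are solid. World frame = base frame: x ahead of the robot, y to its left, z up, the work surface at z = 0. Lengths are in m, angles in degrees, forces in N, time in s.
With the tool pointing down it reaches from about 0.4 to 0.825 m from the base axis. Payload 7 kg.
Tool frame: the origin (TCP) lies midway between the tips of the shut fingers; the grasp point (between the pads) lies 19 mm behind it; z points along the fingers, y is the direction in which the jaws open and shut (so a half turn about z gives the same grasp; the last joint's range is limited). The gripper opens to 88 mm and grips with 3 to 60 N. Pads are 19 mm wide; open, the fingers measure 130 mm over their backs; the gripper's body (78 mm by 193 mm) begins 47 mm behind the grasp point.
Start: joints at [91.679, 20.546, 0.682, 0, -70.136, -16.507], TCP at [0.173, 0.652, 0.227] pointing down, gripper open.
Joint ranges: [-176.03, 176.03], [-82.01, 121.73], [-58.28, 71.71], [-173.87, 95.51], [-174.79, -0.11], [-173.66, 173.66]. Speed limits (degrees/s): [136.94, 136.94, 172.46, 180, 180, 180].

INTERFACE

Orientations are given as a 3x3 rotation matrix whose columns are the frame's x, y, z axes.
In Python, from rig import robot gives the robot as it stands. Calls block until the motion is done:
- robot.goto(position, orientation): joint-space move of the TCP to a pose.
- robot.servo_line(position, ori=None, speed=0.15): straight line of the TCP; ori=None keeps the orientation; speed is the mean speed in m/s.
- robot.movej(angles): joint-space move.
- robot.move_gripper(opening): opening from 0.0 (shut) to 1.0 (fully open); the grip force is fixed at half the most; returns when the fingers have stopped.
- robot.dwell(seconds).
- robot.ik(position, orientation): joint angles nearest the present ones, or None.
- robot.grab_frame(name): name is "scene" or "top" or "wrist"; returns (picture, depth): 420x560x3 uint8, red, green, blue; 420x560 float32, m along the optical axis (not along the pixel's ray), 0 where there is no reading.
- robot.camera_info(name): a dict with "vfov" (degrees; the focal length in pixels is half the picture's height over the tangent of half this angle, whatever the lens; pixels are square), "cx", "cy" (the principal point, pixels), "k1" (the pictures are not rectified: a ray, as slopes to the right and down, at radius r is drawn at 1 + k1 r^2 times it, then the intrinsics apply), "view" (4x4, takes a point from world to camera coordinates); the wrist camera has in their place "T_tool_cam" (4x4, takes a point from camera to tool coordinates, whose origin is the TCP and whose axes are the flange's). Camera axes: x right, y down, z forward; pixel columns grow to the right and rows downward; lengths in m; the calibration is good to about 2 mm. A picture is of the moment at which its call begins: read the wrist's pose just before it. camera_info takes no time and is no camera call.
A pose or a line that the arm cannot do raises robot.Unreachable and nothing moves.
- robot.job_done(): hands the job in, once; it reports no verdict.
Readings, each from a call of its own:
- robot.read_t(): time.
- robot.read_qpos(): joint angles.
- robot.read_qvel(): joint speeds.
- robot.read_effort(): joint torques, N m.
- robot.read_position(): TCP position.
- robot.read_tcp_rot(): TCP orientation.
- robot.read_force(): force on the tool from outside, world axes, zero at the start.
- robot.read_ft_torque(): the same for the moment, N m.
- robot.read_grip_width(): opening from 0.0 (shut) to 1.0 (fully open).
Only numpy, scipy, OpenCV 4.12 (cv2) and the standard library are available. Lean on these libraries where they do the work, as an engineer would, in place of code of your own. Each camera call takes 0.05 s, during which the arm holds its last target. There are 200 camera calls.

## Working session

There is one attempt and no reset: what is moved stays moved. The work goes in short steps, each a Python script; the robot and the scene stay as the last script left them, time stands still between calls to the robot, and variables do not carry over. Pictures are saved under pics/ and viewed, about 8 in all and at most 12, crops included, and the job is handed in when it is done.

```bash
mkdir -p pics
cat > h.py <<'E'
import numpy as np, cv2
from rig import robot
def cam(n):
    c=robot.camera_info(n); f=210/np.tan(np.radians(c['vfov'])/2)
    if n=='wrist':
        T=np.eye(4);T[:3,:3]=robot.read_tcp_rot();T[:3,3]=robot.read_position();M=T@np.array(c['T_tool_cam'])
    else: M=np.linalg.inv(np.array(c['view']))
    return dict(f=f,cx=c['cx'],cy=c['cy'],k=c['k1'],M=M)
def undist(c,uv):
    K=np.array([[c['f'],0,c['cx']],[0,c['f'],c['cy']],[0,0,1.]])
    return cv2.undistortPoints(np.array(uv,float).reshape(-1,1,2),K,np.array([c['k'],0,0,0.])).reshape(-1,2)
def onplane(c,uv,z):
    s=undist(c,uv);d=np.c_[s,np.ones(len(s))]@c['M'][:3,:3].T;o=c['M'][:3,3]
    return o+d*((z-o[2])/d[:,2])[:,None]
def cloud(c,depth):
    v,u=np.mgrid[:420,:560];s=undist(c,np.c_[u.ravel(),v.ravel()]);z=depth.reshape(-1,1)
    P=np.c_[s*z,z]@c['M'][:3,:3].T+c['M'][:3,3];P[z[:,0]==0]=np.nan
    return P.reshape(420,560,3)
def shot(n,name):
    c=cam(n);im,d=robot.grab_frame(n);cv2.imwrite(f'pics/{name}.png',im[:,:,::-1]);np.savez(f'pics/{name}.npz',im=im,d=d,**c);return c,im,d
def load(name):
    z=np.load(f'pics/{name}.npz');return {k:z[k] for k in('f','cx','cy','k','M')},z['im'],z['d']
E
python3 - <<'E'
from h import *
for n in('scene','top','wrist'):
    c,im,d=shot(n,n+'0');print(n,c['M'].round(3).tolist(),c['f'],c['k'])
a=cv2.imread('pics/scene0.png');b=cv2.imread('pics/top0.png')
E
```

```text
scene [[0.749, -0.436, 0.499, -0.02], [-0.662, -0.467, 0.586, -0.554], [-0.023, -0.769, -0.638, 0.696], [0.0, 0.0, 0.0, 1.0]] 467.67693726847517 -0.1376536260709892
top [[-0.011, -0.983, 0.182, 0.322], [-1.0, 0.015, 0.021, 0.021], [-0.023, -0.181, -0.983, 0.972], [0.0, 0.0, 0.0, 1.0]] 443.1082267575858 -0.09475000737877635
wrist [[-0.256, -0.926, -0.279, 0.248], [-0.967, 0.246, 0.072, 0.631], [0.001, 0.288, -0.958, 0.384], [0.0, 0.0, 0.0, 1.0]] 305.50746489582735 -0.06002040227550447
```

View pics/top0.png

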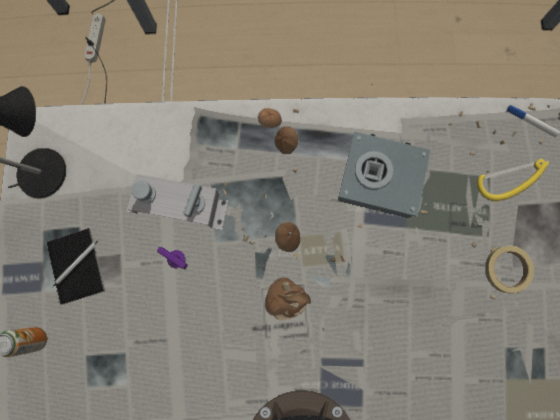

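View pics/scene0.png

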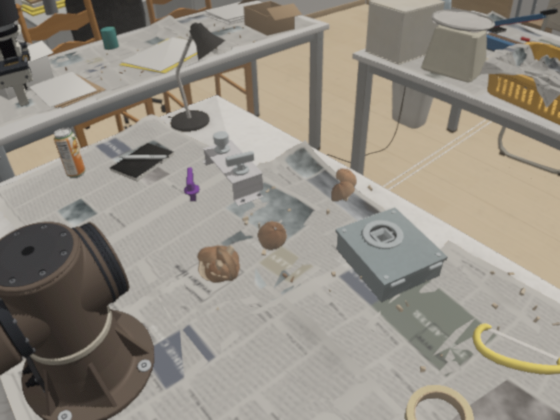

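The top view shows the T-bar key at about (193,200) and the round key at (143,190) in the stand. The socket is at about (375,169) in the box. The purple decoy is at (173,258), lying clear of the stand, and there is a lamp at the left edge (40,170).

Run:
```python
from h import *
c,im,d=load('top0');P=cloud(c,d)
def rect(mask,name):
    n,l,s,_=cv2.connectedComponentsWithStats(mask.astype(np.uint8))
    i=1+np.argmax(s[1:,4]);Q=P[l==i]
    r=cv2.minAreaRect((Q[:,:2]*1000).astype(np.float32));print(name,len(Q),Q.mean(0).round(4),np.round(r[0],1),np.round(r[1],1),round(r[2],1),'zmed',np.nanmedian(Q[:,2]).round(4))
v,u=np.mgrid[:420,:560]
def win(u0,u1,v0,v1): return (u>u0)&(u<u1)&(v>v0)&(v<v1)
Z=P[:,:,2]
rect(win(170,215,175,225)&(Z>.09),'tbar')
rect(win(120,165,170,215)&(Z>.09),'round')
rect(win(110,240,160,235)&(Z>.045)&(Z<.065),'plate')
rect(win(325,440,120,225)&(Z>.045)&(Z<.08),'lid')
rect(win(345,405,140,200)&(Z>.0625)&(Z<.08),'ring')
print('uv pts',onplane(c,[[375,169]],.058))
rect(win(0,60,70,140)&(Z>.1),'lamp');m=win(0,75,70,200)&(Z>.1);print(np.nanmin(P[m],0),np.nanmax(P[m],0))
big=cv2.resize(np.hstack([im[160:240,120:240],im[125:205,330:450]]),None,fx=3.3,fy=3.3,interpolation=3)
cv2.imwrite('pics/crop1.png',big[:,:,::-1])
for q in ([.5,.25],):pass
```

```text
tbar 233 [0.5096 0.2158 0.0991] [510.  216.8] [14.2 69.2] 71.9 zmed 0.0998
round 282 [0.531  0.3226 0.1001] [531.2 323.6] [36.7 37.2] 15.6 zmed 0.1006
plate 2455 [0.5183 0.2657 0.0553] [521.8 271.3] [180.7  81.1] 78.3 zmed 0.0551
lid 5424 [ 0.5669 -0.1868  0.0598] [ 569.1 -189. ] [175.4 151.3] 74.8 zmed 0.0598
ring 463 [ 0.575  -0.1608  0.0643] [ 575.7 -161.8] [80.1 79.7] 24.7 zmed 0.0642
uv pts [[ 0.57781732 -0.1660387   0.058     ]]
lamp 1413 [0.6397 0.4997 0.2682] [651.1 501.4] [61.3 88.4] 84.3 zmed 0.2693
[0.5869738  0.47095791 0.10130569] [0.69650883 0.61360266 0.29572366]
```

View pics/crop1.png

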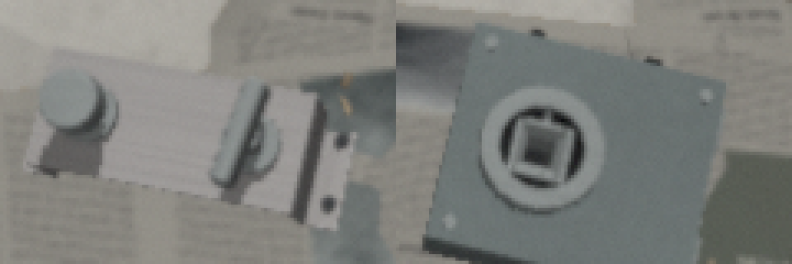

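The close crop shows the T-bar leaning about -18° and the socket square roughly in line with the box. Next I check which wrist half-turn leaves joint 6 enough range, then look from near at both.

```bash
cat >> h.py <<'E'
def R(a):
    a=np.radians(a);y=np.array([np.cos(a),np.sin(a),0]);z=np.array([0,0,-1.]);return np.c_[np.cross(y,z),y,z]
E
python3 - <<'E'
from h import *
print('t',robot.read_t(),robot.read_tcp_rot().round(2).tolist() if hasattr(robot.read_tcp_rot(),'round') else robot.read_tcp_rot())
for a in (71.9,251.9):
    print('grasp',a,np.round(robot.ik([.508,.216,.07],R(a)),1))
    for b in range(-180,300,30):
        q=robot.ik([.576,-.162,.073],R(b)); 
        if a>200: print(b,None if q is None else np.round(q,0))
robot.goto([.576,-.162,.22],R(71.9-90));shot('wrist','w_sock')
robot.goto([.508,.216,.24],R(71.9));shot('wrist','w_key')
print(robot.read_t(),np.round(robot.read_qpos(),1))
a=cv2.imread('pics/w_sock.png');b=cv2.imread('pics/w_key.png');cv2.imwrite('pics/two.png',cv2.resize(np.hstack([a,b]),(800,300)))
E
```

```text
t 0.15 [[0.97, -0.26, -0.0], [-0.26, -0.97, -0.0], [0.0, 0.0, -1.0]]
grasp 71.9 [  43.4   17.9  -26.3    0.   -45.8 -151.5]
grasp 251.9 [ 43.4  17.9 -26.3   0.  -45.8  28.5]
-180 [  3.  21. -20.   0. -48.  -3.]
-150 [  3.  21. -20.   0. -48.  27.]
-120 [  3.  21. -20.   0. -48.  57.]
-90 [  3.  21. -20.   0. -48.  87.]
-60 [  3.  21. -20.   0. -48. 117.]
-30 [  3.  21. -20.   0. -48. 147.]
0 None
30 [   3.   21.  -20.    0.  -48. -153.]
60 [   3.   21.  -20.    0.  -48. -123.]
90 [  3.  21. -20.   0. -48. -93.]
120 [  3.  21. -20.   0. -48. -63.]
150 [  3.  21. -20.   0. -48. -33.]
180 [  3.  21. -20.   0. -48.  -3.]
210 [  3.  21. -20.   0. -48.  27.]
240 [  3.  21. -20.   0. -48.  57.]
270 [  3.  21. -20.   0. -48.  87.]
7.8917 [  43.4    8.5  -13.8   -0.   -67.7 -151.5]
```

View pics/two.png

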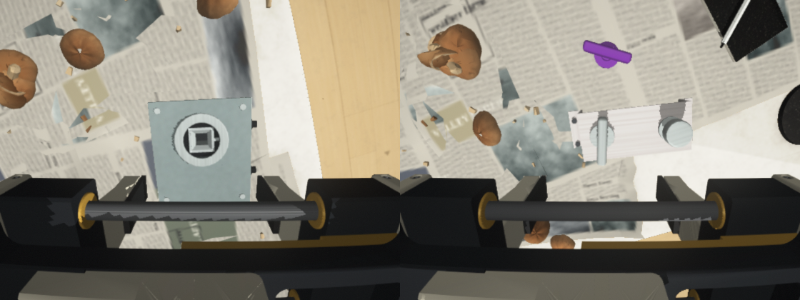

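Left, the socket and ring are at (200,138) in the half-scale mosaic. Right, the T-bar is at (602,140) and the round head at (677,132). The view is clear enough to measure from cloud and mask.

Run:
```python
from h import *
c,im,d=load('w_sock');P=cloud(c,d);Z=P[:,:,2]
def rect(m,name):
    n,l,s,_=cv2.connectedComponentsWithStats(m.astype(np.uint8),connectivity=4);i=1+np.argmax(s[1:,4]);Q=P[l==i]
    r=cv2.minAreaRect((Q[:,:2]*1000).astype(np.float32));print(name,len(Q),np.round(r[0],1),np.round(r[1],1),round(r[2],1),np.nanmedian(Q[:,2]).round(4));return Q
Q=rect((Z>.0622)&(Z<.07)&(np.hypot(P[:,:,0]-.576,P[:,:,1]+.162)<.06),'ring')
A=np.c_[2*Q[:,:2],np.ones(len(Q))];o=Q[:,:2].mean(0);print('ctr',o)
x0=onplane(c,[[280,194]],.058)[0];print('x0',x0)
rr=np.hypot(P[:,:,0]-Q[:,0].mean(),P[:,:,1]-Q[:,1].mean())
m=(rr<.026)&(Z>.053)&(Z<.0615);rect(m,'sock')
rect((Z>.045)&(Z<.0615)&(rr<.2)&(rr>.03),'lid')
s=(slice(150,240),slice(230,330));a=cv2.resize(im[s],None,fx=4,fy=4,interpolation=3)
zz=np.clip((np.nan_to_num(Z[s])-.02)/.05,0,1)*255;b=cv2.resize(zz.astype(np.uint8),None,fx=4,fy=4,interpolation=0)
cv2.imwrite('pics/crop2.png',np.hstack([a[:,:,::-1],cv2.merge([b]*3)]))
c,im,d=load('w_key');P=cloud(c,d);Z=P[:,:,2]
k=np.hypot(P[:,:,0]-.508,P[:,:,1]-.216)<.05
rect(k&(Z>.085)&(Z<.115),'bar')
rect(k&(Z>.057)&(Z<.065),'collar');
rect((np.hypot(P[:,:,0]-.52,P[:,:,1]-.27)<.14)&(Z>.045)&(Z<.0575),'plate')
```

```text
ring 2295 [ 574.8 -164.2] [79.7 80.2] 27.1 0.0636
ctr [ 0.57525232 -0.16289849]
x0 [ 0.57408038 -0.16216881  0.058     ]
sock 1337 [ 575.2 -163.9] [49.7 51. ] 72.1 0.0562
lid 14960 [ 569.  -187.2] [166.9 150.2] 74.7 0.0597
bar 903 [509.  214.7] [13.9 69.4] 70.4 0.1
collar 236 [504.3 201.9] [11.4 36.2] 71.3 0.0604
plate 7812 [520.  269.1] [181.2  80.3] 78.4 0.0547
```

View pics/crop2.png

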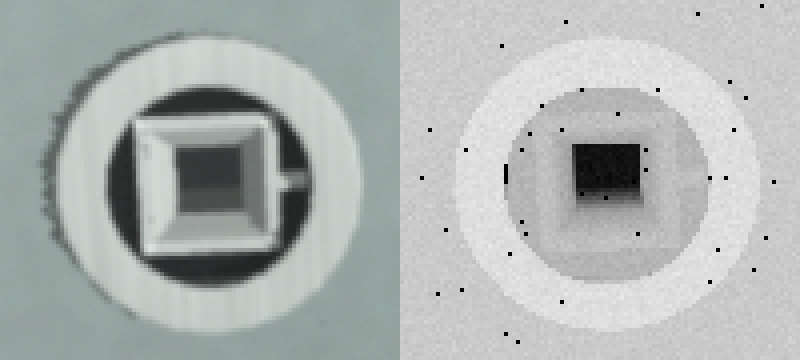

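The crop shows the square boss with corners near (136,117), (275,115), (278,253) and (144,255), about 2° off the image axes. I compute the socket pose from those and go for the grasp.

Run:
```python
from h import *
c,_,_=load('w_sock')
C=onplane(c,[[230+x/4,150+y/4] for x,y in((136,117),(275,115),(278,253),(144,255))],.058)
print(C.mean(0).round(4),[ (round(float(np.degrees(np.arctan2(*(C[(i+1)%4]-C[i])[[1,0]]))%90),1),round(float(np.linalg.norm(C[(i+1)%4]-C[i])),4)) for i in range(4)])
a=250.4; k=[.509,.2148]
robot.goto([*k,.15],R(a)); robot.move_gripper(.6)
robot.servo_line([*k,.070],speed=.1); f0=robot.read_force()
robot.move_gripper(0); print('grip',robot.read_grip_width(),np.round(f0,1),np.round(robot.read_force(),1))
robot.servo_line([*k,.20],speed=.12)
print('w',robot.read_grip_width(),np.round(robot.read_force(),1),np.round(robot.read_position(),4),robot.read_t())
c,im,d=shot('wrist','w_held')
```

```text
[ 0.5753 -0.1655  0.058 ] [(72.8, 0.0369), (74.0, 0.0384), (72.8, 0.0368), (74.3, 0.0384)]
grip 0.19028105345821475 [ 0.3 -0.1 -0.1] [-0.4  1.1  1.5]
w 0.18512056533791374 [-0.2 -0.3 -2.6] [0.5085 0.2145 0.1991] 14.1833
```

View pics/w_held.png

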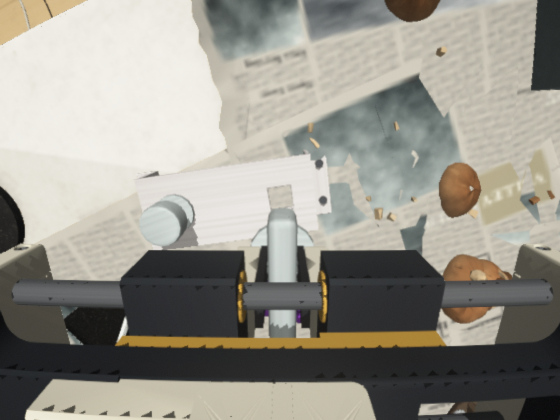

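The key is held by its bar at (283,270), upright, and the round key stays in the stand at (165,220). The width reads 16.3 mm against a 14 mm bar, so I check the held key's pose in the tool frame before moving.

Run:
```python
from h import *
c,im,d=load('w_held');P=cloud(c,d)
p=np.array(robot.read_position());r=np.array(robot.read_tcp_rot());print(np.degrees(np.arctan2(r[1,1],r[0,1])),r[2].round(4))
T=(P-p)@r   # tool frame
v,u=np.mgrid[:420,:560]
w=(u>235)&(u<330)&(v>195)&(v<250)
Q=T[w]*1000;Q=Q[np.isfinite(Q).all(1)]
b=Q[(Q[:,2]<-20)&(Q[:,2]>-45)];b=b[abs(b[:,1])<15]
print(len(b),b.min(0).round(1),b.max(0).round(1));r2=cv2.minAreaRect(b[:,:2].astype(np.float32));print(r2)
top=b[b[:,2]<np.percentile(b[:,2],50)]
A=np.c_[b[:,:2],np.ones(len(b))]
for lo in range(-40,40,5):
    s=b[(b[:,0]>=lo)&(b[:,0]<lo+5)]
    if len(s)>8: print(lo,len(s),s[:,1].min().round(1),s[:,1].max().round(1),np.percentile(s[:,2],[10,50]).round(1))
k=Q[(Q[:,2]>-5)&(Q[:,2]<25)];print('collar',len(k),k.mean(0),k.min(0),k.max(0))
for lo in range(-30,31,6):
    s=k[(k[:,1]>=lo)&(k[:,1]<lo+6)]
    if len(s)>4: print(lo,len(s),np.median(s,0).round(1))
```

```text
-109.61129535900193 [-0.001   0.0014 -1.    ]
1046 [ 19.6  -5.9 -32.1] [ 35.9   7.7 -20. ]
((27.760385513305664, 0.8667187690734863), (13.604726791381836, 16.266555786132812), 89.9758529663086)
20 242 -5.9 7.6 [-30.9 -30.1]
25 309 -5.8 7.6 [-31.  -30.1]
30 393 -5.9 7.7 [-30.6 -29.3]
35 100 -3.9 5.3 [-27.6 -25.2]
collar 575 [11.15266354  0.93066526  7.90519779] [  5.73097476 -21.20767294  -4.97932418] [18.0126533  24.55512558 15.09244702]
-24 7 [ 11.5 -19.1  -4.3]
-18 119 [ 10.  -14.3   9.5]
-12 159 [ 11.3 -10.    9.4]
6 100 [11.4 10.6  9.3]
12 163 [10.6 14.5  9.4]
18 26 [ 8.8 18.9  9.4]
```

The key sits square in the gripper and is centred to about 1 mm, with its tip 45.5 mm below the TCP. Next is inserting it with force checks.

Run:
```python
from h import *
s=[.5753,-.1638];r=R(253.5)
robot.goto([*s,.20],r); f0=np.array(robot.read_force())
robot.servo_line([*s,.125],speed=.1)
shot('wrist','w_hover')
for z in (.108,.104,.100,.095,.090,.085,.080,.077,.075,.0735):
    robot.servo_line([*s,z],speed=.03)
    f=np.array(robot.read_force())-f0
    print(z,np.round(robot.read_position(),4),f.round(1),np.round(robot.read_ft_torque(),2))
    if np.linalg.norm(f)>25: break
print(robot.read_t(),robot.read_grip_width())
shot('wrist','w_in')
```

```text
0.108 [ 0.5754 -0.1638  0.108 ] [ 0.7 -1.1  0. ] [ 0.02 -0.03 -0.01]
0.104 [ 0.5752 -0.1638  0.1038] [ 0.4  0.6 -0.4] [0.02 0.03 0.02]
0.1 [ 0.5751 -0.1638  0.0997] [ 1.   0.9 -0.4] [-0.    0.05 -0.  ]
0.095 [ 0.5751 -0.1638  0.0947] [1.2 0.6 0.4] [ 0.03 -0.01  0.02]
0.09 [ 0.5751 -0.1638  0.0897] [ 0.8  0.1 -0.4] [-0.    0.01 -0.04]
0.085 [ 0.5751 -0.1638  0.0847] [ 0.5  0.2 -0.1] [ 0.03 -0.03  0.06]
0.08 [ 0.5751 -0.1638  0.0797] [-0.1  0.2  0.4] [ 0.03 -0.03  0.02]
0.077 [ 0.5751 -0.1638  0.0768] [ 0.2 -0.2  0.3] [-0.01  0.01  0.02]
0.075 [ 0.5752 -0.1638  0.0749] [-1.   0.2  0.2] [ 0.04  0.02 -0.01]
0.0735 [ 0.5752 -0.1638  0.0734] [1.2 0.6 0.5] [-0.03 -0.    0.04]
19.9167 0.18640822076852154
```

There is no side load and no bottom contact yet, so I ease down until the collar touches, then turn in steps watching the torque.

Run:
```python
from h import *
s=[.5753,-.1638];r=R(253.5);f0=np.array(robot.read_force())
z=.0735
while z>.0690:
    z-=.0005;robot.servo_line([*s,z],speed=.02);f=np.array(robot.read_force())-f0;print(round(z,4),f.round(1),end=';')
    if f[2]>6: break
print(robot.read_t(),robot.read_position())
for a in (15,30,45,60,75,85,92,97,101,104):
    robot.servo_line([*s,z],ori=R(253.5-a)) if False else robot.goto([*s,z],R(253.5-a))
    f=np.array(robot.read_force())-f0;m=np.array(robot.read_ft_torque());print(a,f.round(1),m.round(2),round(robot.read_t(),2))
    if abs(m[2])>1.2 or np.linalg.norm(f)>30: break
shot('wrist','w_turned')
```

```text
0.073 [-0.4 -0.3  0.9];0.0725 [-3.1  0.7  5.9];0.072 [-3.7  1.4  8.9];20.7167 [ 0.57549718 -0.16382937  0.07301785]
15 [-3.   0.9  8.9] [ 0.23  0.71 -0.06] 21.07
30 [-1.9 -0.6  9. ] [0.34 0.62 0.01] 21.43
45 [-1.5  0.4  8.5] [ 0.42  0.65 -0.06] 21.79
60 [-2.8  0.2  8.7] [ 0.25  0.72 -0.05] 22.15
75 [-2.5 -0.5  9.3] [ 0.03  0.74 -0.09] 22.51
85 [-3.  -0.4  9.3] [ 0.08  0.86 -0.06] 22.8
92 [-3.5  0.8  8.4] [ 0.03  0.94 -0.03] 23.05
97 [-3.6  0.4  8.9] [-0.05  0.86 -0.06] 23.3
101 [-4.2  0.8  9.1] [0.41 1.06 0.08] 23.55
104 [-5.4  1.9  9.3] [0.87 1.25 0.16] 23.8
```

Run:
```python
from h import *
s=[.5753,-.1638];z=.072
for a in (107,110,113):
    robot.goto([*s,z],R(253.5-a))
    m=np.array(robot.read_ft_torque());r=np.array(robot.read_tcp_rot())
    print(a,np.round(robot.read_force(),1),m.round(2),np.degrees(np.arctan2(r[1,1],r[0,1]))%360,robot.read_grip_width(),robot.read_t())
    if abs(m[2])>.6 or np.linalg.norm(m[:2])>2: break
shot('wrist','w_turned2')
```

```text
107 [-3.8  2.7  9.5] [0.91 1.28 0.28] 146.530754699973 0.1856267381930014 24.1
110 [-3.9  0.5 10.2] [0.33 1.5  0.28] 143.52755468671307 0.18843358583426975 24.35
113 [-4.6 -0.4 10.5] [0.12 1.76 0.39] 140.5455423070077 0.18971110428094928 24.6
```

View pics/w_turned2.png

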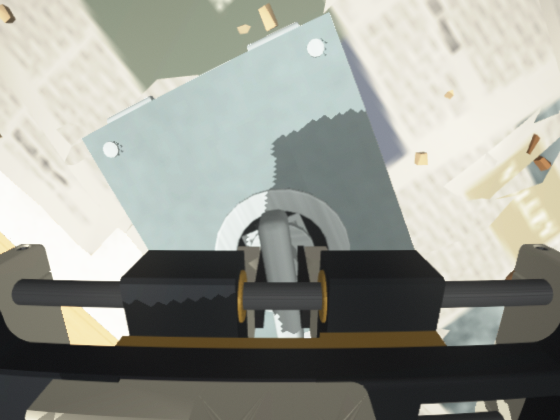

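The bar now stands skewed about 6° in the pads at (278,250), and torque has risen since about 101°. That fits the lock being against its stop. I release, retreat and check.

Run:
```python
from h import *
s=[.5753,-.1638]
robot.move_gripper(.55)
robot.servo_line([*s,.22],speed=.12)
print(robot.read_t(),robot.read_grip_width())
c,im,d=shot('wrist','w_end');P=cloud(c,d);Z=P[:,:,2]
m=(np.hypot(P[:,:,0]-s[0],P[:,:,1]-s[1])<.05)&(Z>.085)&(Z<.15)
Q=P[m];r=cv2.minAreaRect((Q[:,:2]*1000).astype(np.float32));print(len(Q),r,np.median(Q[:,2]),np.percentile(Q[:,2],[5,95]))
shot('top','top_end')
a=im[:,:,::-1];cv2.imwrite('pics/end2.png',cv2.resize(a[60:260,130:430],None,fx=2.6,fy=2.6,interpolation=3))
```

```text
26.7833 0.5482529512303619
1079 ((575.150634765625, -165.50363159179688), (68.07366180419922, 14.047807693481445), 60.12554931640625) 0.10300970144843774 [0.09888    0.10447706]
```

View pics/end2.png

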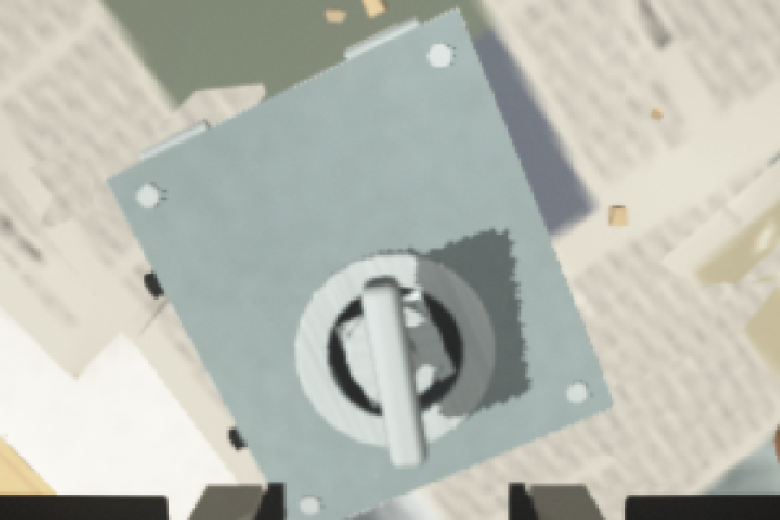

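The bar's long axis is at 60.1°, down from 163.5°. That is 103.4° clockwise, and with 12° of play it puts the lock at its stop. The bar's top is at 103 mm, against 104 mm when fully seated. The gripper is clear, so I hand in.

Run:
```python
from h import *
c,im,d=load('top_end');P=cloud(c,d);Z=P[:,:,2];m=(np.hypot(P[:,:,0]-.531,P[:,:,1]-.3226)<.04)&(Z>.09);print('round',m.sum(),P[m].mean(0))
robot.job_done();print(robot.read_t())
```

```text
round 283 [0.53103483 0.3225719  0.10001481]
the job is handed in; nothing more can be done
the job is handed in; nothing more can be done
```

I moved the T-bar key from the stand into the service box's socket, turned it clockwise to the stop and left it standing in the lock. I handed the job in at about 27 s, with the gripper clear above the box.

- **Seating:** the collar touched at the expected height. After release the bar's top measured 103 mm, against 104 mm for fully in.
- **Turn:** the key ended about 103° clockwise of where it went in. Torque climbed from about 101° on, and the bar slipped about 6° in the pads, so the lock was against its stop. Allowing for the 12° of play, that puts the lock at about 90°. I inferred this angle and did not measure the lock itself precisely.
- **Round key:** it is unmoved in the stand, to within 0.2 mm.
- **Forces:** wrist force readings stayed around 10–12 N.
- **Disagreements:** the grip width read 16.3 mm on the 14 mm bar, although the bar sat square in the grip. The camera estimates of the socket's centre differed by 2–4 mm, which the lead-in absorbed. Heights across the bar's top spread about 5 mm in the last picture, which may be edge points or a slight lean within the play.

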